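# Stand the drained tube rack back on its feet against the stop strip

### The arm

A 7-joint arm with a two-finger parallel gripper is mounted at the origin on the work surface. World frame = base frame: x ahead of the robot, y to its left, z up, the work surface at z = 0. Lengths are in m, angles in rad, forces in N, time in s.
With the tool pointing down it reaches from about 0.425 to 0.825 m from the base axis. Payload 3.6 kg.
Tool frame: the origin (TCP) lies at the very end of the fingers, on their centre line; the grasp point (between the pads) lies 19 mm behind it; z points along the fingers, y is the line along which they close (so a half turn about z gives the same grasp; the last joint's range is limited). The gripper opens to 85 mm and grips with 20 to 120 N. Pads are 22 mm wide; open, the fingers measure 114 mm over their backs; the gripper's body (76 mm by 85 mm) begins 54 mm behind the grasp point. The pads swing forward as they close: fully open they stand 13 mm farther back than shut.
Start: joints at [-1.337, 0.615, -0.013, 1.423, 0.008, 1.103, -0.04], TCP at [0.168, 0.628, 0.231] pointing down, gripper open.
Joint ranges: [-3.12, 3.12], [-0.3, 2.06], [-1.34, 1.32], [0.26, 2.42], [-1.36, 4.5], [0.01, 1.98], [-2.84, 2.84]. Speed limits (rad/s): [2.79, 2.79, 3.14, 3.14, 3.14, 3.14, 3.14].

### API

Orientations are given as [roll, pitch, yaw] about the fixed x, y, z axes, in that order (R = Rz(yaw) Ry(pitch) Rx(roll)).
In Python, from plant import observe, get_image, camera_info, job_done gives the robot as it stands.
- The arm moves only by the shell command python3 -m inch 'ROWS'. ROWS is JSON, a list of rows, each a list of 7 numbers: the shift along the tool's x, y, z scaled (see below), then the turn, a rotation vector about the tool's x, y, z scaled (see below), then the opening, from 0 (shut) to 1 (fully open). In form: [[tx, ty, tz, wx, wy, wz, jaw], ...]. A call has 1 to 20 rows; each row shifts and turns the commanded pose from where the row before left it, along the tool's axes as they then stand; what a row does not reach is not made up. The controller multiplies each number of a shift by 1 m and each number of a turn by 60 degrees. A row lasts 1/8 s, in which the tool goes at most 62.5 mm and 10.7 degrees, less where a joint would pass 70% of its speed; a pose out of reach is approached as far as the arm can. A call with a number of a shift or a turn outside -1 to 1 is refused whole. A call with a gripper value outside its range is refused whole. The fingers move at their own pace and stop on an object; the grip force is fixed at half the most. Time passes only in rows, so rows that do not move let the fingers close. It gives the time, the measured TCP pose, the force, the opening and the grip force at its end, in the units of the state.
- observe(): the state, without advancing time (a new reading comes with each control period).
- get_image(name): name is "scene" or "top" or "wrist"; returns (picture, depth): 420x560x3 uint8, blue, green, red; 420x560 float32, m along the optical axis (not along the pixel's ray), 0 where there is no reading.
- camera_info(name): a dict with "fx", "fy", "cx", "cy" (pixels), "rvec" (rotation vector, rad) and "tvec" (3), from world to camera coordinates, as OpenCV has them; the wrist camera has in their place "tool_from_camera" (4x4, takes a point from camera to tool coordinates, whose origin is the TCP and whose axes are the flange's). Camera axes: x right, y down, z forward; pixel columns grow to the right and rows downward; lengths in m; the calibration is good to about 2 mm. A picture is of the moment at which its call begins: read the wrist's pose just before it. camera_info takes no time and is no camera call.
- job_done(): hands the job in; it is judged then, once.
The state is a dict: "time_s": time; "q": joint angles; "joint_velocities": joint speeds; "tau": joint torques, N m; "ee_pos": TCP position; "tool_rot": TCP orientation; "wrist_force": force on the tool from outside, world axes, zero at the start; "wrist_torque": the same for the moment, N m; "opening": opening from 0.0 (shut) to 1.0 (fully open); "grip_force": force on a finger pad.
Only numpy, scipy, OpenCV 4.12 (cv2) and the standard library are available. Lean on these libraries where they do the work, as an engineer would, in place of code of your own. Each camera call takes 0.05 s, during which the arm holds its last target. There are 200 camera calls.

### The job

The empty white tube rack has been left lying on its long side on the draining mat. Without gripping or lifting it, push it over onto its feet with the fingertips, then push it along the mat until its long side sits snug and square against the raised metal stop strip, with no end of the rack hanging past the strip. Leave everything else where it stands.

Things in the scene. Friction and masses are not known exactly. Their poses are not given: they have to be found in the camera images.
- rack: Empty white plastic tube rack, 180 x 110 mm, 70 mm high, 175 to 325 g. Origin: centre of that envelope. +x points out of its open grid top (at x = +35 mm), the solid base plate with four 6 mm feet is at x = -35 mm; y runs along its length, z across its width (sides at +-55 mm). Starts on its side: z up, 110 mm tall; feet face the strip, grid top faces away, square to it within 0.2 rad.
- rack_push (a point): A point near the upper edge of the grid top as the rack lies: (+35, 0, +31) mm in the rack's axes. Pushed here towards the strip, the rack tips about its feet's lower edge; after some 50 mm of push (30 degrees) it falls onto its feet by itself. The grid has 3 mm bars and 15 mm openings.
- rack_corner_a (a point): Bottom corner of the long side that faces the strip once the rack is on its feet (x then up, z at the strip): (-32, +90, +55) mm in the rack's axes. Roughly 20 to 70 mm of gap to the strip are then left; pushed low on its other long side the rack slides along the mat with 1 to 5 N.
- rack_corner_b (a point): The other bottom corner of that same long side: (-32, -90, +55) mm in the rack's axes. A rack that meets the strip askew can jam on its first corner: a broad push with both open fingers side by side squares it on the way, or push nearer the end that lags behind.
- mat: Grey ribbed draining mat fixed to the bench, 4 mm thick, turned any way. Origin on the bench surface, z up; the mat reaches from x = -150 to +130 mm and y = -150 to +150 mm. A metal stop strip runs along its whole -x edge, 15 mm thick, its top 22 mm above the bench; the strip's inner face, which the rack must meet, is at x = -135 mm.
- specimen_jar: Bystander: closed specimen jar, 56 mm across, 60 mm tall, standing on the bench just off the mat's +y side. Origin: centre of its underside. Leave alone.
- tape: Bystander: roll of paper tape lying flat, 70 mm across, 20 mm high, on the bench just off the mat's -y side. Origin: centre of its underside. Leave alone.
- tube_block: Bystander: grey block 60 x 130 x 45 mm with seven orange-capped sample tubes standing in it to 100 mm height, to one side of the bench. Origin: centre of its underside. Leave alone.
- gel_bottle: Bystander: bottle 60 mm across, 150 mm tall, on the other side of the bench. Origin: centre of its underside. Leave alone.
Things that resemble listed ones, but are neither listed nor needed, are in the scene too. Leave any blue look-alike of the rack alone.

How it is judged:
By the outcome, as a careful person would: the job done as asked, in the order asked, and still so for the second after the job is handed in, with the robot touching nothing.
It also fails if it takes over 48 s, if anything falls off the work surface, if the arm or the gripper's body presses on something with over 40 N, if the wrist force passes 120 N, or if a joint passes its speed limit or range.

## Working session

There is one attempt and no reset: what is moved stays moved. The work goes in short steps, Python scripts to look and compute and a shell command to move; the robot and the scene stay as the last step left them, time stands still between calls to the robot, and variables do not carry over. Pictures are saved under pics/ and viewed, at most 10 in all, crops included, and the job is handed in when it is done.

```bash
mkdir -p pics; ls; cat > h.py <<'E'
import numpy as np, cv2
from plant import observe, get_image, camera_info, job_done
from scipy.spatial.transform import Rotation as R
def cam(name):
    c=camera_info(name)
    K=np.array([[c['fx'],0,c['cx']],[0,c['fy'],c['cy']],[0,0,1]])
    if 'rvec' in c:
        Rm=cv2.Rodrigues(np.array(c['rvec'],float))[0]; t=np.array(c['tvec'],float).ravel()
        return K,Rm.T,-Rm.T@t   # cam->world rot, cam pos
    o=observe(); T=np.array(c['tool_from_camera']); Rt=R.from_euler('xyz',o['tool_rot']).as_matrix()
    return K,Rt@T[:3,:3],Rt@T[:3,3]+np.array(o['ee_pos'])
def cloud(name,d,cm=None):
    K,Rw,p=cm or cam(name)
    v,u=np.mgrid[:d.shape[0],:d.shape[1]]
    P=np.stack([(u-K[0,2])/K[0,0]*d,(v-K[1,2])/K[1,1]*d,d],-1)
    return P@Rw.T+p
def onplane(name,u,v,z):
    K,Rw,p=cam(name)
    r=Rw@np.array([(u-K[0,2])/K[0,0],(v-K[1,2])/K[1,1],1]); return p+r*(z-p[2])/r[2]
E
python3 - <<'E'
from h import *
print(observe())
for n in('top','scene'):
    im,d=get_image(n); cv2.imwrite(f'pics/{n}0.png',im); np.save(f'pics/{n}0.npy',d); print(n,cam(n))
E
```

```text
pics
{'time_s': 0.0, 'q': array([-1.33646648,  0.615921  , -0.01263144,  1.42493419,  0.00807083,
        1.1033725 , -0.04044773]), 'joint_velocities': array([ 0.00060038,  0.00051648, -0.00058662,  0.0011722 ,  0.00041045,
       -0.00141663,  0.00010923]), 'tau': array([-6.15101681e-05, -4.69223642e+01,  2.58888295e-01, -1.71034992e+01,
        9.83070029e-03,  9.77143500e-03, -1.22880895e-06]), 'ee_pos': array([0.16739985, 0.627274  , 0.23012523]), 'tool_rot': array([-3.13900677e+00,  3.03388644e-06,  2.88078099e+00]), 'wrist_force': array([-0.05393611,  0.07930689, -0.82913901]), 'wrist_torque': array([-0.01148396, -0.03803054, -0.00644136]), 'grip_force': 0.0, 'opening': 0.9972137157900358}
top (array([[443.34103685,   0.        , 285.05766356],
       [  0.        , 443.34103685, 211.30270246],
       [  0.        ,   0.        ,   1.        ]]), array([[-2.84289710e-02, -9.80713283e-01,  1.93373341e-01],
       [-9.99584374e-01,  2.88171831e-02, -8.05493471e-04],
       [-4.78251683e-03, -1.93315870e-01, -9.81124917e-01]]), array([ 0.3131909 , -0.01192761,  1.48288609]))
scene (array([[456.29793262,   0.        , 278.08900736],
       [  0.        , 456.29793262, 201.82617387],
       [  0.        ,   0.        ,   1.        ]]), array([[ 0.91199107,  0.34828055, -0.21673244],
       [ 0.40996451, -0.79212242,  0.45218488],
       [-0.01419143, -0.50124118, -0.86519124]]), array([ 0.86423031, -0.5510693 ,  1.16403816]))
```

View pics/top0.png

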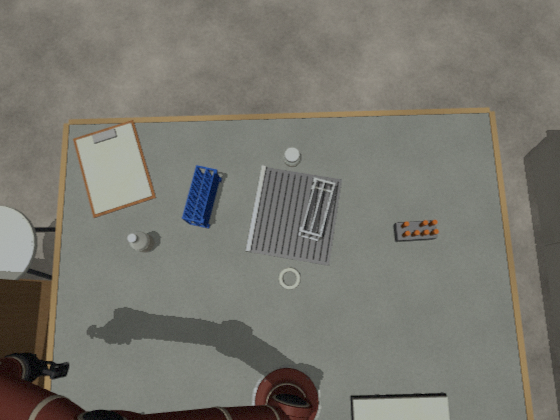

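View pics/scene0.png

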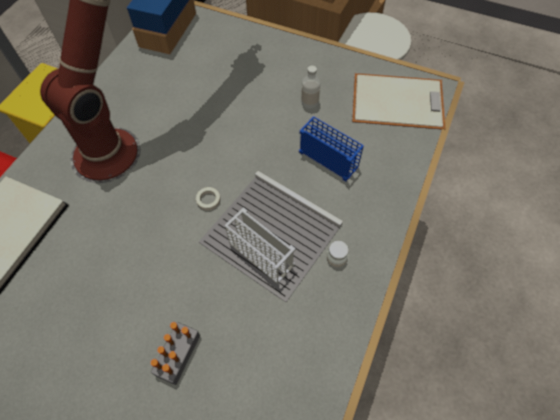

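The top view shows the strip as a white line from (263,167) to (248,249). The rack lies near (318,208), with its open grid facing right (world -y). In the scene view the grid faces the lower left, and the jar and tape are off the mat's ends. Next I'll measure the strip and the rack.

```bash
python3 - <<'E'
from h import *
im=cv2.imread('pics/top0.png'); d=np.load('pics/top0.npy')
P=cloud('top',d); hsv=cv2.cvtColor(im,cv2.COLOR_BGR2HSV)
w=(hsv[...,1]<40)&(hsv[...,2]>140)
def roi(a,b,c,e):
    m=np.zeros_like(w); m[b:e,a:c]=1; return m
# strip
m=(w&roi(240,160,272,255)).astype(np.uint8)
n,l,s,c=cv2.connectedComponentsWithStats(m); k=1+s[1:,4].argmax()
ys,xs=np.where(l==k); q=np.array([onplane('top',x,y,.022)[:2] for x,y in zip(xs,ys)])
r=cv2.minAreaRect(q.astype(np.float32)); print('strip',r,cv2.boxPoints(r).round(3).tolist(), np.median(P[l==k][:,2]))
m=(w&roi(292,170,345,246)).astype(np.uint8); Z=P[...,2]
print('rack z pct',np.percentile(Z[m>0],[5,25,50,75,95]))
mm=roi(292,170,345,246)&(Z>.095)&(Z<.13)
q=P[mm][:,:2]; r=cv2.minAreaRect(q.astype(np.float32)); print('rack top by depth',len(q),r,cv2.boxPoints(r).round(3).tolist())
ys,xs=np.where(m); q=np.array([onplane('top',x,y,.114)[:2] for x,y in zip(xs,ys)])
r=cv2.minAreaRect(q.astype(np.float32)); print('white@114',r,cv2.boxPoints(r).round(3).tolist())
# scene cloud
im=cv2.imread('pics/scene0.png'); d=np.load('pics/scene0.npy');P=cloud('scene',d);Z=P[...,2]
mm=roi(220,200,300,295)&(Z>.1)&(Z<.13); q=P[mm][:,:2]; r=cv2.minAreaRect(q.astype(np.float32)); print('scene top',len(q),r,cv2.boxPoints(r).round(3).tolist())
big=cv2.resize(cv2.imread('pics/top0.png')[140:300,170:370],None,fx=4,fy=4,interpolation=cv2.INTER_CUBIC)[:600]
cv2.imwrite('pics/crop.png',big)
E
```

```text
strip ((0.6191132664680481, 0.08614173531532288), (0.016352128237485886, 0.2974773645401001), 78.62037658691406) [[0.47200000286102295, 0.10700000077486038], [0.7630000114440918, 0.04899999871850014], [0.7670000195503235, 0.06499999761581421], [0.4749999940395355, 0.12399999797344208]] 0.019467279264797632
rack z pct [9.23803955e-06 9.10433473e-03 1.08600098e-01 1.13149933e-01
 1.17173749e-01]
rack top by depth 321 ((0.5959088206291199, -0.11563897877931595), (0.06974281370639801, 0.18096952140331268), 72.7293472290039) [[0.49900001287460327, -0.12200000137090683], [0.671999990940094, -0.17599999904632568], [0.6930000185966492, -0.10899999737739563], [0.5199999809265137, -0.054999999701976776]]
white@114 ((0.5891589522361755, -0.11260327696800232), (0.06913743168115616, 0.19479867815971375), 72.56043243408203) [[0.4860000014305115, -0.11599999666213989], [0.671999990940094, -0.17499999701976776], [0.6919999718666077, -0.10899999737739563], [0.5070000290870667, -0.05000000074505806]]
scene top 675 ((0.5988398194313049, -0.11416662484407425), (0.07180103659629822, 0.18263840675354004), 73.29151916503906) [[0.5009999871253967, -0.12200000137090683], [0.6759999990463257, -0.17499999701976776], [0.6970000267028809, -0.10599999874830246], [0.5220000147819519, -0.05400000140070915]]
```

View pics/crop.png

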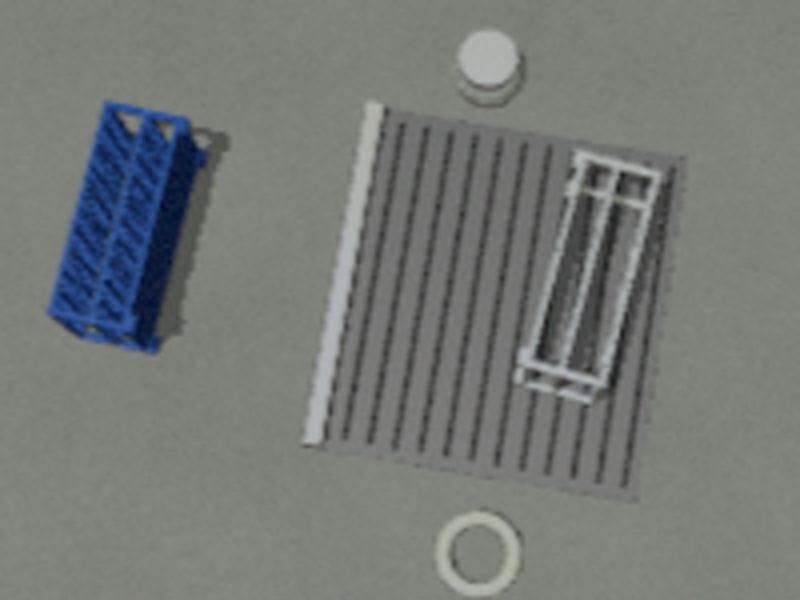

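The rack centre is about (0.597,-0.115) with its length at -17.0°. The strip face runs at -11.3°, so about 48 mm of gap should remain after tipping. The blue rack is left of the strip, and the jar and tape are clear. I'm moving now with the fingers shut and the tool x axis along the rack.

```bash
python3 -m inch '[[-0.034,-0.019,0,0,0,0.034,0],[-0.0345,-0.018,0,0,0,0,0],[-0.0345,-0.018,0,0,0,0,0],[-0.0345,-0.018,0,0,0,0,0],[-0.0345,-0.018,0,0,0,0,0],[-0.0345,-0.018,0,0,0,0,0],[-0.0345,-0.018,0,0,0,0,0],[-0.0345,-0.018,0,0,0,0,0],[-0.0345,-0.018,0,0,0,0,0],[-0.0345,-0.018,0,0,0,0,0],[-0.0345,-0.018,0,0,0,0,0],[-0.0345,-0.018,0,0,0,0,0],[-0.022,-0.033,0,0,0,0,0],[-0.022,-0.033,0,0,0,0,0],[-0.022,-0.033,0,0,0,0,0],[-0.022,-0.033,0,0,0,0,0],[-0.022,-0.033,0,0,0,0,0],[-0.022,-0.033,0,0,0,0,0],[-0.022,-0.033,0,0,0,0,0],[-0.022,-0.033,0,0,0,0,0]]'; python3 -c "
from h import *
o=observe();print(o['q'],o['tool_rot'])"
```

```text
time_s: 2.6
ee_pos: [0.5918, -0.0044, 0.2308]
tool_rot: [-3.141, -0.001, 2.845]
wrist_force: [1.1, -0.5, 0.1]
opening: -0.004
grip_force: 0.0
[-0.0644525   0.52354372  0.05566938  1.60145717 -0.03282533  1.01861747
  1.27558027] [-3.14136864e+00 -1.09788621e-03  2.84535004e+00]
```

```bash
python3 -m inch '[[-0.0074,-0.04,0,0,0,0,0],[-0.0074,-0.04,0,0,0,0,0],[-0.0074,-0.04,0,0,0,0,0],[-0.0074,-0.04,0,0,0,0,0],[-0.0074,-0.04,0,0,0,0,0],[0,0,0.035,0,0,0,0],[0,0,0.035,0,0,0,0],[0,0,0.035,0,0,0,0],[0,0,0.034,0,0,0,0],[0,0,0,0,0,0,0]]'; python3 - <<'E'
from h import *
im,d=get_image('scene'); cv2.imwrite('pics/s1.png',cv2.resize(im[170:320,150:350],None,fx=4,fy=4,interpolation=cv2.INTER_CUBIC))
E
```

```text
time_s: 3.85
ee_pos: [0.5664, -0.2043, 0.0894]
tool_rot: [3.141, -0.008, 2.845]
wrist_force: [-0.0, 0.1, 1.3]
opening: 0.001
grip_force: 0.0
```

View pics/s1.png

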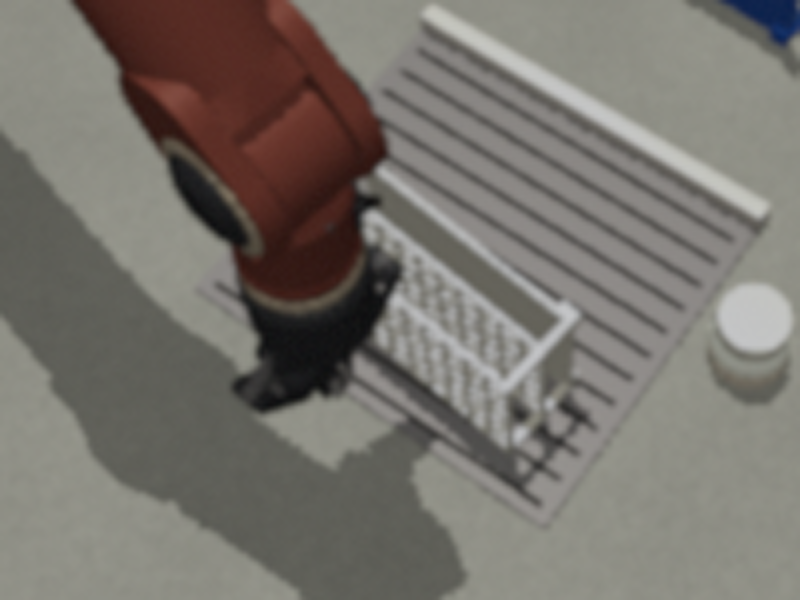

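The fingertips are at mid-height behind the grid, mid-rack and clear of it. I'll approach now, then tip the rack.

```bash
python3 -m inch '[[0,0.01,0,0,0,0,0],[0,0.01,0,0,0,0,0],[0,0.01,0,0,0,0,0],[0,0.008,0,0,0,0,0],[0,0.006,0,0,0,0,0],[0,0.006,0,0,0,0,0]]'; python3 -m inch '[[0,0.005,-0.002,0,0,0,0],[0,0.005,-0.002,0,0,0,0],[0,0.005,-0.002,0,0,0,0],[0,0.005,-0.002,0,0,0,0]]'
```

```text
time_s: 4.65
ee_pos: [0.5834, -0.1576, 0.0924]
tool_rot: [-3.141, 0.0, 2.845]
wrist_force: [0.1, -0.7, 1.0]
opening: -0.001
grip_force: 0.6
time_s: 5.15
ee_pos: [0.5895, -0.138, 0.1005]
tool_rot: [3.141, 0.0, 2.845]
wrist_force: [-0.4, -0.5, -0.0]
opening: -0.0
grip_force: 0.3
```

```bash
python3 -m inch '[[0,0.005,-0.002,0,0,0,0],[0,0.005,-0.002,0,0,0,0],[0,0.005,-0.002,0,0,0,0],[0,0.005,-0.002,0,0,0,0]]'; python3 - <<'E'
from h import *
im,d=get_image('scene'); cv2.imwrite('pics/s2.png',cv2.resize(im[170:320,150:350],None,fx=3,fy=3,interpolation=cv2.INTER_CUBIC))
E
```

```text
time_s: 5.65
ee_pos: [0.5952, -0.1187, 0.1083]
tool_rot: [3.141, -0.0, 2.845]
wrist_force: [0.2, -0.6, 0.1]
opening: 0.002
grip_force: 0.0
```

View pics/s2.png

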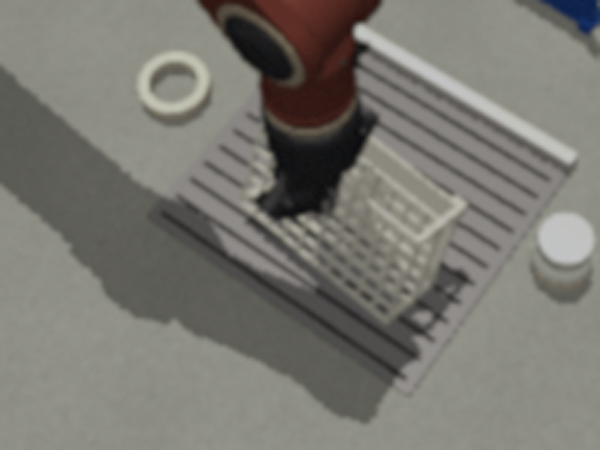

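The rack is tilting cleanly about its feet edge, so I'll continue past the balance point.

```bash
python3 -m inch '[[0,0.005,-0.002,0,0,0,0],[0,0.005,-0.002,0,0,0,0],[0,0.005,-0.002,0,0,0,0],[0,0.005,-0.002,0,0,0,0],[0,0.004,-0.002,0,0,0,0],[0,0,0,0,0,0,0],[0,0,0,0,0,0,0]]'; python3 - <<'E'
from h import *
im,d=get_image('scene'); cv2.imwrite('pics/s3.png',cv2.resize(im[170:320,150:350],None,fx=3,fy=3,interpolation=cv2.INTER_CUBIC))
E
```

```text
time_s: 6.58
ee_pos: [0.602, -0.0965, 0.1183]
tool_rot: [-3.141, -0.0, 2.845]
wrist_force: [1.8, 0.3, 0.3]
opening: 0.001
grip_force: 0.0
```

View pics/s3.png

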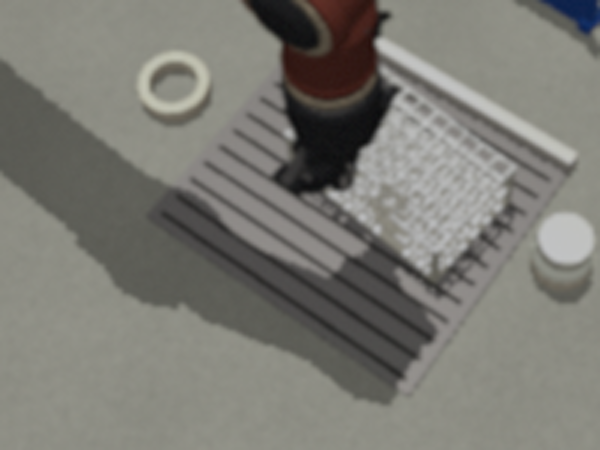

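The rack is on its feet. I'll retreat, open and turn the tool for the broad push, then measure.

```bash
python3 -m inch '[[0,-0.005,-0.02,0,0,0,0],[0,-0.01,-0.03,0,0,0,0],[0,-0.04,0,0,0,0,0],[0,-0.04,0,0,0,0,0],[0,-0.03,0,0,0,0,0],[0,0,0,0,0,0.1405,1],[0,0,0,0,0,0.1405,1],[0,0,0,0,0,0.1405,1],[0,0,0,0,0,0.1405,1],[0,0,0,0,0,0.1405,1],[0,0,0,0,0,0.1405,1],[0,0,0,0,0,0.1405,1],[0,0,0,0,0,0.1405,1],[0,0,0,0,0,0.1405,1],[0,0,0,0,0,0.1405,1],[0,0,0,0,0,0,1]]'; cat > m.py <<'E'
from h import *
import sys
im,d=get_image('top'); cv2.imwrite(f'pics/t_{sys.argv[1]}.png',im); P=cloud('top',d)
im2,d2=get_image('scene'); cv2.imwrite(f'pics/s_{sys.argv[1]}.png',im2); P2=cloud('scene',d2)
a=np.array([.472,.107]);u=np.array([.981,-.195]);n=np.array([.195,.981])
for nm,p,i in(('top',P,im),('scene',P2,im2)):
    w=(i.min(-1)>120)
    s=(p[...,:2]-a)@u; g=(p[...,:2]-a)@n
    m=w&(p[...,2]>.06)&(p[...,2]<.09)&(s>0)&(s<.33)&(g>-.3)&(g<.03)
    q=np.stack([s[m],g[m]],-1).astype(np.float32); r=cv2.minAreaRect(q)
    print(nm,len(q),r[1],r[2],cv2.boxPoints(r).round(3).tolist(),np.median(p[m][:,2]))
E
python3 m.py 4; python3 -c "
from h import *
o=observe();print(o['q'],o['tool_rot'])"
```

```text
time_s: 8.62
ee_pos: [0.5655, -0.2158, 0.1681]
tool_rot: [-3.141, 0.0, 1.376]
wrist_force: [0.5, 1.1, 0.1]
opening: 0.999
grip_force: 0.0
top 725 (0.11027652770280838, 0.243810772895813) 84.24749755859375 [[0.07900000363588333, -0.14900000393390656], [0.32100000977516174, -0.17299999296665192], [0.3319999873638153, -0.06300000101327896], [0.09000000357627869, -0.039000000804662704]] 0.0719016869688851
scene 1209 (0.11356617510318756, 0.24226169288158417) 84.19609069824219 [[0.07999999821186066, -0.1469999998807907], [0.32100000977516174, -0.1720000058412552], [0.3319999873638153, -0.05900000035762787], [0.09099999815225601, -0.03400000184774399]] 0.07403523113075461
[ 0.03495482  0.65225348  0.49176886  1.64788899 -0.36429692  0.93410788
  0.46575432] [-3.14136968e+00  7.71635179e-05  1.37613476e+00]
```

Both views agree: the rack is upright, yawed 5.8° to the strip, with 37 mm of gap at one end and 55 mm at the other. It spans about 0.09 to 0.27 of the 0.297 m strip. I'll lower the open fingers and push slightly towards the lagging end.

```bash
python3 -m inch '[[0,0.025,0.03,0,0,0,1],[0,0,0.04,0,0,0,1],[0,0,0.04,0,0,0,1],[0,0,0.03,0,0,0,1],[0,0,0.012,0,0,0,1],[0,0,0,0,0,0,1]]'; python3 -m inch '[[0.02,0,0,0,0,0,1],[0.02,0,0,0,0,0,1],[0.02,0,0,0,0,0,1],[0.02,0,0,0,0,0,1],[0.015,0,0,0,0,0,1],[0.01,0,0,0,0,0,1],[0.005,0,0,0,0,0,1],[0.005,0,0,0,0,0,1]]'
```

```text
time_s: 9.48
ee_pos: [0.59, -0.2208, 0.0161]
tool_rot: [-3.141, -0.0, 1.374]
wrist_force: [-0.8, -0.2, -0.8]
opening: 1.001
grip_force: 0.0
time_s: 10.48
ee_pos: [0.6125, -0.1087, 0.0163]
tool_rot: [-3.142, 0.001, 1.373]
wrist_force: [0.2, 1.2, 0.8]
opening: 1.0
grip_force: 0.0
```

```bash
python3 -m inch '[[0.005,0,0,0,0,0,1],[0.005,0,0,0,0,0,1],[0.005,0,0,0,0,0,1],[0.005,0,0,0,0,0,1],[0.005,0,0,0,0,0,1],[0.005,0,0,0,0,0,1]]';python3 -m inch '[[0.005,0,0,0,0,0,1],[0.005,0,0,0,0,0,1],[0,0,0,0,0,0,1]]'; python3 m.py 5
```

```text
time_s: 11.22
ee_pos: [0.6187, -0.0784, 0.0164]
tool_rot: [3.141, 0.0, 1.374]
wrist_force: [0.2, -2.1, 0.8]
opening: 0.999
grip_force: 0.0
time_s: 11.6
ee_pos: [0.6205, -0.0675, 0.0162]
tool_rot: [-3.141, -0.001, 1.375]
wrist_force: [-0.7, -0.9, 0.1]
opening: 1.0
grip_force: 0.0
top 175 (0.2477608323097229, 0.0993448942899704) 5.510733127593994 [[0.07400000095367432, -0.02800000086426735], [0.08399999886751175, -0.12700000405311584], [0.33000001311302185, -0.10300000011920929], [0.32100000977516174, -0.004000000189989805]] 0.07157654240597777
scene 519 (0.12843599915504456, 0.2438846379518509) 82.5377197265625 [[0.07900000363588333, -0.125], [0.32100000977516174, -0.15700000524520874], [0.33799999952316284, -0.028999999165534973], [0.09600000083446503, 0.0020000000949949026]] 0.07413893366636248
```

```bash
python3 - <<'E'
from h import *
im=cv2.imread('pics/s_5.png'); cv2.imwrite('pics/c5.png',cv2.resize(im[160:310,180:380],None,fx=4,fy=4,interpolation=cv2.INTER_CUBIC))
E
```

```text
(no output)
```

View pics/c5.png

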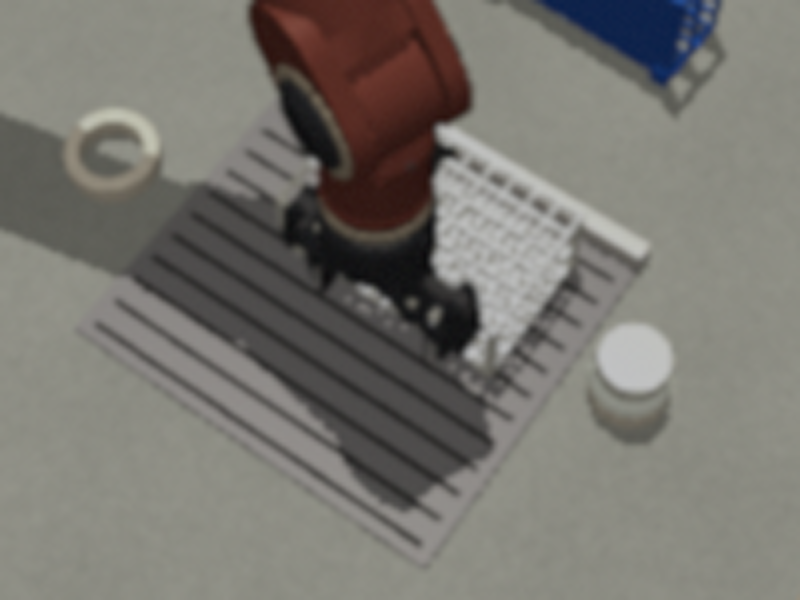

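The rack is sliding and roughly squared, with about 20 mm to go. I'll carry on slowly, watching the force.

```bash
sed -i 's/s<.33/s<.29/' m.py; python3 -m inch '[[0.004,0,0,0,0,0,1],[0.004,0,0,0,0,0,1],[0.004,0,0,0,0,0,1],[0.003,0,0,0,0,0,1]]';python3 -m inch '[[0.002,0,0,0,0,0,1],[0.002,0,0,0,0,0,1]]'; python3 -m inch '[[0.002,0,0,0,0,0,1]]'; python3 m.py 6
```

```text
time_s: 12.2
ee_pos: [0.6234, -0.0536, 0.0163]
tool_rot: [-3.141, 0.0, 1.374]
wrist_force: [-0.6, -1.3, -0.1]
opening: 1.0
grip_force: 0.0
time_s: 12.45
ee_pos: [0.6242, -0.05, 0.0163]
tool_rot: [-3.142, 0.0, 1.374]
wrist_force: [-0.4, -1.5, -0.5]
opening: 0.998
grip_force: 0.0
time_s: 12.58
ee_pos: [0.6244, -0.0485, 0.0163]
tool_rot: [-3.141, 0.001, 1.374]
wrist_force: [-1.5, -3.4, 0.7]
opening: 0.999
grip_force: 0.0
top 153 (0.19893351197242737, 0.08902516961097717) 20.00372886657715 [[0.05700000002980232, -0.032999999821186066], [0.08799999952316284, -0.11599999666213989], [0.2750000059604645, -0.04800000041723251], [0.24400000274181366, 0.03500000014901161]] 0.07144052332355932
scene 485 (0.13508030772209167, 0.18241097033023834) 88.59915161132812 [[0.07900000363588333, -0.1289999932050705], [0.2619999945163727, -0.1340000033378601], [0.26499998569488525, 0.0010000000474974513], [0.0820000022649765, 0.006000000052154064]] 0.07413484927711966
```

```bash
python3 -m inch '[[0.002,0,0,0,0,0,1],[0,0,0,0,0,0,1]]';python3 -m inch '[[0.002,0,0,0,0,0,1],[0,0,0,0,0,0,1]]'; python3 -m inch '[[0.002,0,0,0,0,0,1],[0,0,0,0,0,0,1]]'
```

```text
time_s: 12.92
ee_pos: [0.6244, -0.0484, 0.0166]
tool_rot: [-3.142, 0.003, 1.373]
wrist_force: [-1.6, -4.6, 1.2]
opening: 0.997
grip_force: 0.0
time_s: 13.18
ee_pos: [0.6244, -0.0484, 0.0169]
tool_rot: [3.142, 0.005, 1.372]
wrist_force: [-3.7, -7.1, 2.0]
opening: 1.0
grip_force: 0.0
time_s: 13.42
ee_pos: [0.6245, -0.0483, 0.0172]
tool_rot: [3.141, 0.008, 1.371]
wrist_force: [-3.5, -8.5, 3.4]
opening: 1.0
grip_force: 0.0
```

The rack has stalled firmly against the strip. I'll back off and check how square it is.

```bash
python3 -m inch '[[-0.008,0,0,0,0,0,1],[-0.02,0,0,0,0,0,1],[-0.03,0,0,0,0,0,1],[-0.04,0,0,0,0,0,1],[-0.04,0,-0.03,0,0,0,1],[0,0,-0.05,0,0,0,1],[0,0,-0.05,0,0,0,1],[0,0,0,0,0,0,1]]'; python3 m.py 7; python3 - <<'E'
from h import *
im=cv2.imread('pics/t_7.png')[155:260,235:345]; im2=cv2.imread('pics/s_7.png')[160:265,240:350]
f=lambda i:cv2.resize(i,(400,382),interpolation=cv2.INTER_CUBIC)
cv2.imwrite('pics/c7.png',np.hstack([f(im),f(im2)]))
E
```

```text
time_s: 14.42
ee_pos: [0.6015, -0.1796, 0.1511]
tool_rot: [3.131, 0.001, 1.373]
wrist_force: [0.4, 0.4, -0.6]
opening: 1.001
grip_force: 0.0
top 712 (0.11026205122470856, 0.18195298314094543) 89.89112091064453 [[0.07800000160932541, -0.11100000143051147], [0.25999999046325684, -0.11100000143051147], [0.25999999046325684, -0.0010000000474974513], [0.07900000363588333, -0.0010000000474974513]] 0.0722356552667599
scene 1111 (0.18081296980381012, 0.11266983300447464) 0.2511318027973175 [[0.08100000023841858, 0.0020000000949949026], [0.0820000022649765, -0.11100000143051147], [0.2619999945163727, -0.10999999940395355], [0.2619999945163727, 0.003000000026077032]] 0.0739569096819408
```

View pics/c7.png

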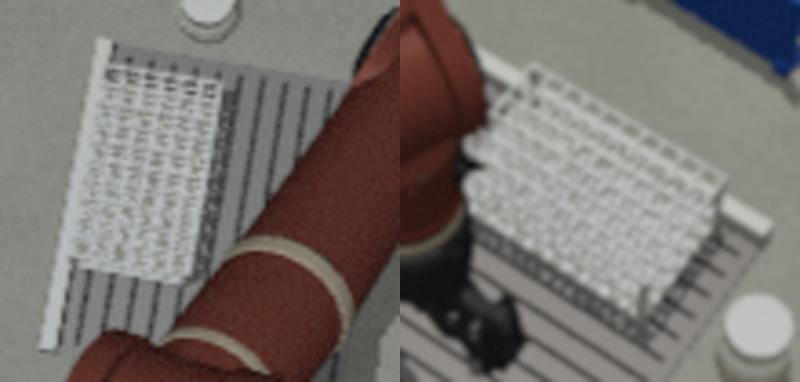

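The rack stands on its feet, flush with the strip: the gap is 0 to 1 mm and the skew is under 0.3°. It spans 0.08 to 0.26 of the 0.297 m strip. The jar is untouched and the robot is clear of everything.

```bash
python3 -c "
from plant import job_done
print(job_done())"
```

```text
the job is handed in; nothing more can be done
None
```

The rack was pushed onto its feet and now sits against the stop strip (gap within the cameras' 2 mm accuracy, skew under 0.3°), with neither end past the strip. The job was handed in after about 14.5 s of robot time.

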